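Find the socket that fits the filter holder's clamping nut and nip it up

TASK

The lid of the round filter holder weeps, so its hex nut needs nipping up. The three sockets in the grey tray look alike from outside: try them on the nut until you find the one that goes fully home on it and grips it, putting any that does not fit back standing in a pocket of the tray, and turn the nut clockwise (seen from above) by about an eighth of a turn with the right one. Finish with the gripper still holding that socket upright and fully home on the nut; do not unscrew the nut on the way, and do not disturb the tape spool, calliper, white tee and small cup lying around.

Things in the scene. Friction and masses are not known exactly. Their poses are not given: they have to be found in the camera images.
- socket_a: One of three steel sockets, identical outside, mouth down, 62 mm tall, 0.32 kg. Origin: centre of the mouth, z up along the axis. z 0 to 34 mm: round shell 42 mm wide; z 34 to 62 mm: solid hexagonal drive end 32 mm across flats, to be gripped on any pair of flats. The mouth is a hex hole 28 mm deep, its flats parallel to the drive end's; x is square to a pair of flats of both.
- socket_b: Second socket, outside the same as socket_a. The three holes measure 22.2, 25.8 and 28.6 mm across flats (the nut 24 mm); which socket has which cannot be seen from outside and is found by trying: the small one stops some 12 mm before home on the nut.
- socket_c: Third socket, outside the same as socket_a. Of the three, the large one (28.6 mm) goes home on the nut but slips round it without turning it; the one that fits (25.8 mm) goes home when its flats are within 0.1 rad of the nut's, and turns the nut after at most 0.3 rad of play.
- socket_tray: Grey plastic block 68 (x) x 246 (y) x 20 mm, fixed, with three round pockets 48 mm wide and 12 mm deep in a row along its y axis, 80 mm apart, in which the sockets stand mouth down. Origin: centre of its underside.
- pocket1 (a point): Centre of the floor of the pocket at the tray's -y end, 8 mm above the worktop; a socket standing in it has its origin here.
- pocket2 (a point): The same for the middle pocket.
- pocket3 (a point): The same for the pocket at the tray's +y end.
- filter_holder: Round metal filter holder, fixed and heavy: 132 mm wide foot, 110 mm lid, two hose ports at the sides (to 80 mm from the axis, 32 mm high), a brass bleed screw on the lid (13 mm wide, 39 mm from the axis along +x, 63 mm above the worktop). Origin: centre of its underside. A stud with washer and hex nut stands in the middle of the lid.
- nut_seat (a point): Centre of the underside of the hex nut, on its axis, on top of the 49 mm washer, 56 mm above the worktop; turns with the nut, x square to a pair of flats, z up. Steel nut 24 mm across flats, 27.7 mm over corners, 16 mm high, top bevelled; the 16 mm stud ends 26 mm above this point. A socket fully home rests its rim on the washer, its origin at this point.
- clamp_nut (a joint): Turn of the nut in rad, 0 at the start, growing clockwise seen from above (tightening). It turns stiffly, at about 0.4 N m, and stays where it is left; no stop within reach.
- ptfe_tape: Yellow spool of thread-seal tape, 52 mm wide, 14 mm high; leave alone. Origin: centre of its underside.
- calliper: Steel vernier calliper, 205 mm long, lying flat; leave alone. Origin: centre of its underside.
- tee_spare: White plastic push-fit tee, 42 mm long; leave alone. Origin: centre of its underside.
- plastic_cup: Small white cup, 44 mm wide, 49 mm high; leave alone. Origin: centre of its underside.
Not all that is in view belongs to the job. Leave any blue or pink look-alike of the socket_a alone.

How it is judged (in metres and radians):
On the way:
1. a socket is fully home on the nut, before the nut has been turned (((distance between socket_a and nut_seat below 0.004 m and angle between socket_a's own z axis and vertical below 0.08 rad) or (distance between socket_b and nut_seat below 0.004 m and angle between socket_b's own z axis and vertical below 0.08 rad) or (distance between socket_c and nut_seat below 0.004 m and angle between socket_c's own z axis and vertical below 0.08 rad)) and value of joint clamp_nut below 0.3 rad), for 0.2 s.
At the end, for the whole second after the job is handed in: One socket is home on the nut (origin within 4 mm of the nut's seat, tilt under 0.08 rad), held by the fingers (over 5 N); the nut is turned 0.44 to 1.13 rad clockwise; the other two sockets stand in tray pockets (within 8 mm of a pocket floor's centre, tilt under 0.15 rad) (value of joint clamp_nut between 0.44 and 1.13 rad and ((distance between socket_a and nut_seat below 0.004 m and angle between socket_a's own z axis and vertical below 0.08 rad and contact force between the fingers and socket_a above 5 N and (distance between socket_b and pocket1 below 0.008 m or distance between socket_b and pocket2 below 0.008 m or distance between socket_b and pocket3 below 0.008 m) and angle between each of socket_b, socket_c's own z axis and vertical below 0.15 rad and (distance between socket_c and pocket1 below 0.008 m or distance between socket_c and pocket2 below 0.008 m or distance between socket_c and pocket3 below 0.008 m)) or (distance between socket_b and nut_seat below 0.004 m and angle between socket_b's own z axis and vertical below 0.08 rad and contact force between the fingers and socket_b above 5 N and (distance between socket_a and pocket1 below 0.008 m or distance between socket_a and pocket2 below 0.008 m or distance between socket_a and pocket3 below 0.008 m) and angle between each of socket_a, socket_c's own z axis and vertical below 0.15 rad and (distance between socket_c and pocket1 below 0.008 m or distance between socket_c and pocket2 below 0.008 m or distance between socket_c and pocket3 below 0.008 m)) or (distance between socket_c and nut_seat below 0.004 m and angle between socket_c's own z axis and vertical below 0.08 rad and contact force between the fingers and socket_c above 5 N and (distance between socket_a and pocket1 below 0.008 m or distance between socket_a and pocket2 below 0.008 m or distance between socket_a and pocket3 below 0.008 m) and angle between each of socket_a, socket_b's own z axis and vertical below 0.15 rad and (distance between socket_b and pocket1 below 0.008 m or distance between socket_b and pocket2 below 0.008 m or distance between socket_b and pocket3 below 0.008 m)))); the arm keeps its last pose, push and grip.
It fails at once if the nut is unscrewed by more than about 14 degrees (value of joint clamp_nut below -0.25 rad).
It fails at once if the tape spool, calliper, tee or cup is moved by more than 30 mm (distance of any of ptfe_tape, calliper, tee_spare, plastic_cup from where it was at the start of the episode above 0.03 m).
It fails at once if the nut is turned without a socket on it ((velocity of joint clamp_nut above 0.15 rad/s or velocity of joint clamp_nut below -0.15 rad/s) and not (distance between socket_a and nut_seat below 0.04 m) and not (distance between socket_b and nut_seat below 0.04 m) and not (distance between socket_c and nut_seat below 0.04 m)).
It also fails if it takes over 72 s, if anything falls off the work surface, if the arm or the gripper's body presses on something with over 40 N, if the wrist force passes 120 N, or if a joint passes its speed limit or range.

ROBOT

A 6-joint arm with a two-finger parallel gripper is mounted at the origin on a cart in front of the work surface, level with it; the furniture and walls round the work are solid. World frame = base frame: x ahead of the robot, y to its left, z up, the work surface at z = 0. Lengths are in m, angles in degrees, forces in N, time in s.
With the tool pointing down it reaches from about 0.375 to 0.9 m from the base axis. Payload 3.1 kg.
Tool frame: the origin (TCP) lies at the very end of the fingers, on their centre line; the grasp point (between the pads) lies 19 mm behind it; z points along the fingers, y is the line along which they close (so a half turn about z gives the same grasp; the last joint's range is limited). The gripper opens to 87 mm and grips with 3 to 60 N. Pads are 19 mm wide; open, the fingers measure 117 mm over their backs; the gripper's body (75 mm by 190 mm) begins 51 mm behind the grasp point.
Start: joints at [61.736, 30.224, 82.088, -0, 67.689, -10.227], TCP at [0.193, 0.594, 0.223] pointing down, gripper open.
Joint ranges: [-176.69, 176.69], [-43.24, 126.21], [12.49, 139.97], [-82, 262], [0, 151.66], [-163.58, 163.58]. Speed limits (degrees/s): [159.86, 159.86, 180, 180, 180, 180].

INTERFACE

Orientations are given as a 3x3 rotation matrix whose columns are the frame's x, y, z axes.
In Python, from rig import * gives the robot as it stands.
- The arm moves only by the tool jog_arm, never from a script. Its arguments are lists of equal length, an entry for each row: "delta_pos": the shift along the world's x, y, z in cm, a list of three; "turn": the turn about the world's z in degrees; "grip": the closure, from 0 (fully open) to 1 (shut). In form: {"delta_pos": [[x, y, z], ...], "turn": [turn, ...], "grip": [grip, ...]}. A call has 1 to 12 rows; each row is the pose to reach, as a shift and turn from the pose commanded when the call began; what a row does not reach only later rows make up. A row lasts 1/8 s, in which the tool goes at most 62.5 mm and 10.7 degrees, less where a joint would pass 70% of its speed; a pose out of reach is approached as far as the arm can. A call with a gripper value outside its range is refused whole. The fingers move at their own pace and stop on an object; the grip force is fixed at half the most. Time passes only in rows, so rows that repeat a pose let the fingers close. It gives the time, the measured TCP pose, the force, the opening and the grip force at its end, in the units of the state.
- read_state(): the state, without advancing time (a new reading comes with each control period).
- capture(name): name is "scene" or "top" or "wrist"; returns a dict with "color" (400x640x3 uint8, blue, green, red), "fovy" (degrees; the focal length in pixels is half the picture's height over the tangent of half this angle, whatever the lens; pixels are square), "cx", "cy" (the principal point, pixels), "camera_from_world" (4x4, takes a point from world to camera coordinates). Camera axes: x right, y up, looking along -z (the intrinsics and any distortion apply to the point x, -y, -z); pixel columns grow to the right and rows downward; lengths in m; the calibration is good to about 2 mm. The wrist camera is an equidistant fisheye: a pixel r from the principal point sees the ray r / f radians off the axis. A picture is of the moment at which its call begins. There is no depth.
- hand_in(): hands the job in; it is judged then, once.
The state is a dict: "time_s": time; "joint_positions": joint angles; "qvel": joint speeds; "tau": joint torques, N m; "position": TCP position; "tcp_rot": TCP orientation; "force": force on the tool from outside, world axes, zero at the start; "moment": the same for the moment, N m; "opening": opening from 0.0 (shut) to 1.0 (fully open); "grasp_force": force on a finger pad.
Only numpy, scipy, OpenCV 4.12 (cv2) and the standard library are available. Lean on these libraries where they do the work, as an engineer would, in place of code of your own. Each camera call takes 0.05 s, during which the arm holds its last target. There are 200 camera calls.

## Working session

There is one attempt and no reset: what is moved stays moved. The work goes in short steps, Python scripts to look and compute and a tool call to move; the robot and the scene stay as the last step left them, time stands still between calls to the robot, and variables do not carry over. Pictures are saved under pics/ and viewed, at most 10 in all, crops included, and the job is handed in when it is done.

Besides the shell and the picture viewer there is one more tool, called after "Call:" as a command line: name --pt "numbers of a row" for each row, then --argument value for the rest. jog_arm: Moves the arm, as the interface text tells. Its arguments: {"type":"object","properties":{"delta_pos":{"type":"array"},"turn":{"type":"array"},"grip":{"type":"array"}},"required":["delta_pos","turn","grip"]}

```bash
mkdir -p pics; cat > h.py <<'E'
from rig import *
import numpy as np, cv2
def snap(n,fn):
    c=capture(n); cv2.imwrite('pics/'+fn+'.png',c['color']); np.savez('pics/'+fn+'.npz',**{k:np.array(v) for k,v in c.items()}); return c
def load(fn): return np.load('pics/'+fn+'.npz')
def px2w(c,u,v,z,fish=False):
    M=np.array(c['camera_from_world']); f=200/np.tan(np.radians(float(c['fovy']))/2)
    x=u-float(c['cx']); y=v-float(c['cy'])
    if fish:
        r=np.hypot(x,y); t=r/f; s=np.sin(t)/max(r,1e-9); d=np.array([x*s,-y*s,-np.cos(t)])
    else: d=np.array([x/f,-y/f,-1])
    R=M[:3,:3]; o=-R.T@M[:3,3]; d=R.T@d
    return o+d*(z-o[2])/d[2]
def w2px(c,p,fish=False):
    M=np.array(c['camera_from_world']); f=200/np.tan(np.radians(float(c['fovy']))/2)
    q=M[:3,:3]@np.array(p)+M[:3,3]; x,y,z=q[0],-q[1],-q[2]
    if fish:
        r=np.hypot(x,y); t=np.arctan2(r,z); return float(c['cx'])+f*t*x/r, float(c['cy'])+f*t*y/r
    return float(c['cx'])+f*x/z, float(c['cy'])+f*y/z
E
python3 - <<'E'
from h import *
a=snap('scene','s0')['color'];c=snap('top','t0');b=c['color'];w=snap('wrist','w0')['color']
cv2.imwrite('pics/m0.png',cv2.resize(np.vstack([np.hstack([b,a]),np.hstack([w,w*0])]),(800,500),interpolation=cv2.INTER_AREA))
print(c['fovy'],c['cx'],c['cy'],c['camera_from_world']);s=read_state();print(s['position'],s['tcp_rot'],s['time_s'])
E
```

```text
50.248109658648794 318.04731307686615 206.41037329360915 [[ 0.02197873 -0.99974717  0.00474705 -0.05021594]
 [ 0.99841346  0.02219512  0.05174888 -0.58955025]
 [-0.05184116  0.00360215  0.99864885 -1.22377425]
 [ 0.          0.          0.          1.        ]]
[0.19322821 0.59379812 0.22180613] [[-9.50841368e-01  3.09677358e-01 -7.91254890e-04]
 [ 3.09678221e-01  9.50840309e-01 -1.45165909e-03]
 [ 3.02811093e-04 -1.62533192e-03 -9.99998633e-01]] 0.15
```

View pics/m0.png

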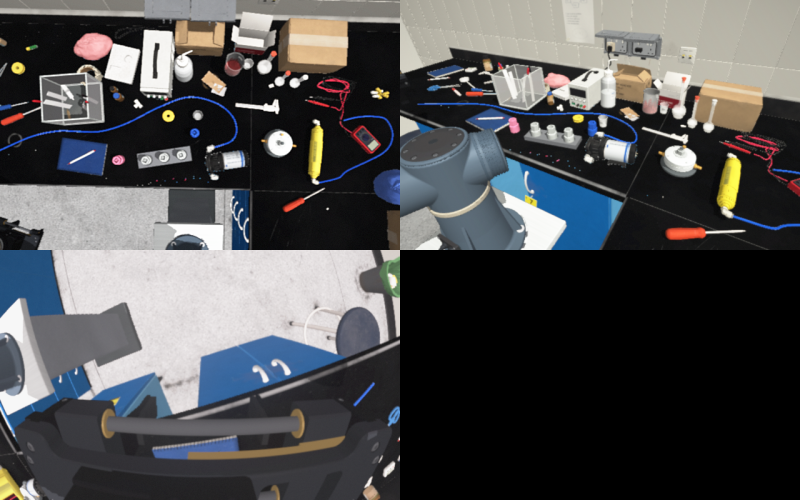

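View pics/t0.png

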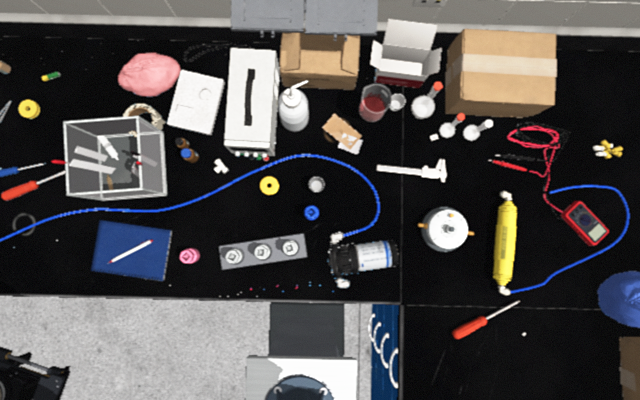

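```bash
python3 - <<'E'
from h import *
b=cv2.imread('pics/t0.png')
f=lambda x0,x1,y0,y1:cv2.resize(b[y0:y1,x0:x1],None,fx=8,fy=8,interpolation=cv2.INTER_CUBIC)
cv2.imwrite('pics/c1.png',np.vstack([f(214,314,228,274)[:, :800],np.hstack([cv2.resize(f(410,480,200,262),(226,200)),np.zeros((200,574,3),np.uint8)])]))
c=load('t0')
for n,u,v,z in [('s1',236,256,.07),('s2',263,251,.07),('s3',290,247,.07),('holder',446,229,.075),('pump',365,258,.05)]: print(n,px2w(c,u,v,z))
E
```

```text
s1 [0.44572691 0.18625621 0.07      ]
s2 [0.46107354 0.11224268 0.07      ]
s3 [0.47369555 0.03802549 0.07      ]
holder [ 0.53281707 -0.39163805  0.075     ]
pump [ 0.44662204 -0.17205307  0.05      ]
```

View pics/c1.png

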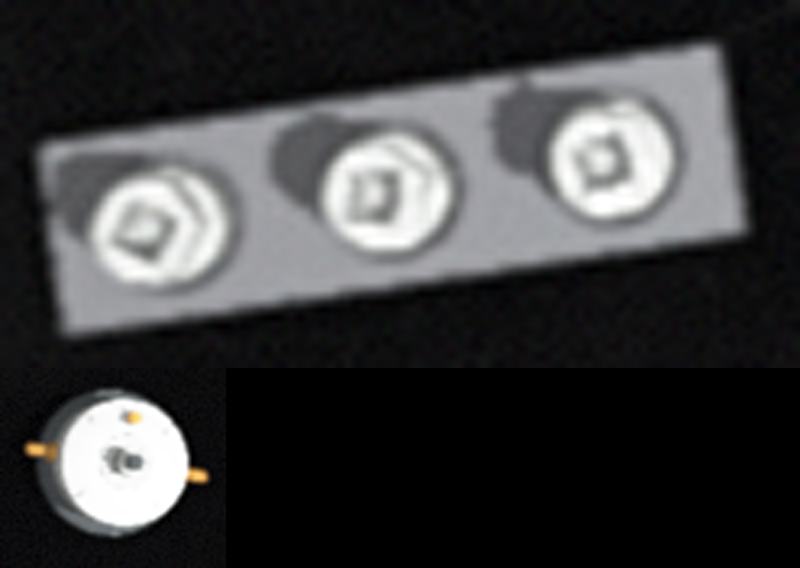

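```bash
python3 - <<'E'
from h import *
c=load('t0')
for u,v in [(232.1,256.6),(260.75,252.25),(289.25,248.1)]: print(px2w(c,u,v,.07))
w=load('w0'); M=w['camera_from_world']; R=M[:3,:3]; s=read_state(); T=s['tcp_rot']
print('cam in tcp',T.T@(-R.T@M[:3,3]-s['position'])); print(T.T@R.T); print(w['fovy'],w['cx'],w['cy'], w2px(w,s['position'],True))
for q in [(.46,.112,.2),(.533,-.39,.2)]: print(q)
E
```

```text
[0.44384777 0.19694689 0.07      ]
[0.45750383 0.11834932 0.07      ]
[0.47062364 0.04001931 0.07      ]
cam in tcp [ 0.07705998 -0.00148692 -0.16214068]
[[ 5.21385872e-04  9.58841537e-01  2.83941253e-01]
 [ 9.99999262e-01 -8.11573016e-04  9.04357600e-04]
 [ 1.09757469e-03  2.83940572e-01 -9.58841252e-01]]
65.70646984690485 324.2718966718236 200.04080472432378 (np.float64(327.086111319872), np.float64(248.28310029950754))
(0.46, 0.112, 0.2)
(0.533, -0.39, 0.2)
```

Call:
jog_arm --pt "30.7 -51.4 0" --pt "30.7 -51.4 0" --pt "30.7 -51.4 0" --pt "30.7 -51.4 0" --pt "30.7 -51.4 0" --pt "30.7 -51.4 0" --pt "30.7 -51.4 0" --pt "30.7 -51.4 0" --pt "30.7 -51.4 0" --pt "30.7 -51.4 0" --pt "30.7 -51.4 0" --pt "30.7 -51.4 0" --turn '[0,0,0,0,0,0,0,0,0,0,0,0]' --grip '[0,0,0,0,0,0,0,0,0,0,0,0]'

```text
time_s: 1.65
position: [0.4996, 0.0806, 0.2222]
tcp_rot: [[-0.951, 0.31, -0.002], [0.31, 0.951, 0.001], [0.002, -0.0, -1.0]]
force: [-0.7, 0.9, 0.3]
opening: 0.999
grasp_force: 0.0
```

```bash
python3 - <<'E'
from h import *
c=snap('wrist','w1'); s=read_state(); print(s['position'],s['time_s'],s['force'])
for p in [(.4438,.197,.07),(.4575,.1183,.07),(.4706,.04,.07)]: print(w2px(c,p,True))
E
```

```text
[0.49940439 0.08111016 0.22226822] 1.7 [ 0.0378888   0.71733032 -0.35794568]
(np.float64(416.64843293982676), np.float64(102.25861221420955))
(np.float64(348.3597249853859), np.float64(136.19431275590247))
(np.float64(280.0973707740868), np.float64(171.66053857279167))
```

View pics/w1.png

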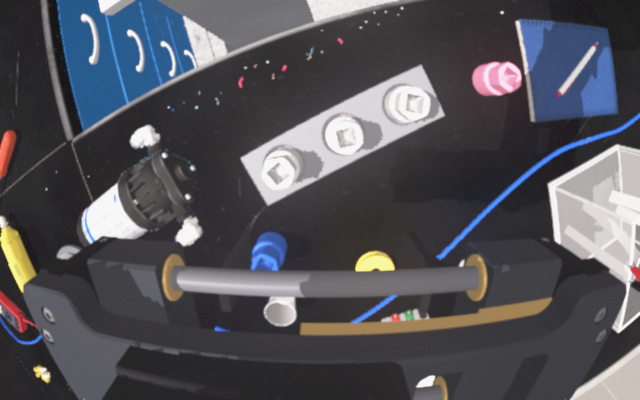

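```bash
cat >> h.py <<'E'
def ortho(c,cx,cy,z,half,n,fish=True):
    g=np.linspace(-half,half,n); m=np.zeros((n,n,2),np.float32)
    for i in range(n):
        for j in range(n): m[i,j]=w2px(c,(cx-g[i],cy-g[j],z),fish)  # up=+x, right=-y
    return cv2.remap(c['color'],m[...,0],m[...,1],cv2.INTER_CUBIC)
E
python3 - <<'E'
from h import *
c=load('w1')
cv2.imwrite('pics/o1.png',np.hstack([ortho(c,*p,.07,.03,266) for p in [(.4438,.197),(.4575,.1183),(.4706,.04)]]))
E
```

```text
(no output)
```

View pics/o1.png

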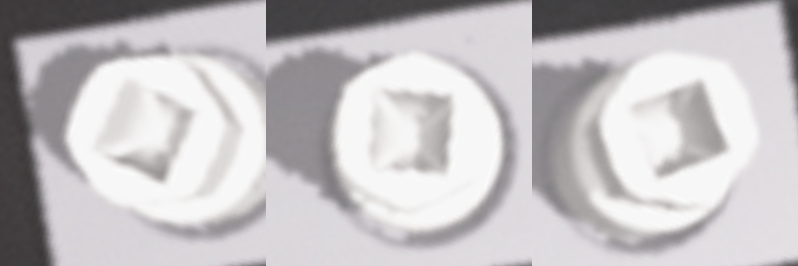

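Call:
jog_arm --pt "8 -48.5 0" --pt "8 -48.5 0" --pt "8 -48.5 0" --pt "8 -48.5 0" --pt "8 -48.5 0" --pt "8 -48.5 0" --pt "8 -48.5 0" --pt "8 -48.5 0" --pt "8 -48.5 0" --pt "8 -48.5 0" --turn '[0,0,0,0,0,0,0,0,0,0]' --grip '[0,0,0,0,0,0,0,0,0,0]'

```text
time_s: 2.95
position: [0.5805, -0.4024, 0.2219]
tcp_rot: [[-0.951, 0.308, -0.001], [0.308, 0.951, 0.002], [0.002, 0.002, -1.0]]
force: [0.7, 0.0, -0.2]
opening: 1.004
grasp_force: 0.0
```

```bash
cat >> h.py <<'E'
def hexfit(c,x0,y0,z,af,rng=.004,fish=True):
    # best hexagon outline: normals at angle a (deg, world, mod 60)
    g=cv2.GaussianBlur(cv2.cvtColor(c['color'],cv2.COLOR_BGR2GRAY).astype(np.float32),(0,0),.8)
    gx,gy=cv2.Sobel(g,5,1,0),cv2.Sobel(g,5,0,1)
    def smp(I,p): return cv2.remap(I,p[:,0].astype(np.float32),p[:,1].astype(np.float32),cv2.INTER_LINEAR).ravel()
    out=[]; t=np.linspace(-.9,.9,13)*af/2/np.sqrt(3)
    for a in np.arange(0,60,2.):
        for dx in np.arange(-rng,rng+1e-9,.001):
            for dy in np.arange(-rng,rng+1e-9,.001):
                sc=[]
                for k in range(6):
                    th=np.radians(a+60*k); n=np.array([np.cos(th),np.sin(th)]); q=np.array([-n[1],n[0]])
                    P=[w2px(c,(x0+dx+n[0]*af/2+q[0]*s,y0+dy+n[1]*af/2+q[1]*s,z),fish) for s in t[::3]]
                    P=np.array(P); d=P[-1]-P[0]; d/=np.linalg.norm(d); m=np.array([-d[1],d[0]])
                    sc.append(min(abs((smp(gx,P)*m[0]+smp(gy,P)*m[1]).mean()),200))
                out.append((sum(sc),a,dx,dy))
    return sorted(out,reverse=True)[:6]
E
python3 - <<'E'
from h import *
c=load('w1')
for p in [(.4438,.197),(.4575,.1183),(.4706,.04)]:
    for o in hexfit(c,*p,.07,.032,.003)[:4]: print(np.round(o,4))
c=snap('wrist','w2'); print(read_state()['position'])
p=(.533,-.39); print(w2px(c,(*p,.075),True))
o=ortho(c,*p,.072,.035,400)
cv2.imwrite('pics/o2.png',np.hstack([o,cv2.resize(c['color'],(400,250))[:0].reshape(0,400,3) if 0 else cv2.copyMakeBorder(cv2.resize(c['color'],(400,250)),0,150,0,0,0)]))
E
```

```text
[ 7.093823e+02  6.000000e+00  1.000000e-03 -3.000000e-03]
[ 7.083771e+02  4.000000e+00  1.000000e-03 -3.000000e-03]
[ 7.068081e+02  6.000000e+00  1.000000e-03 -2.000000e-03]
[ 7.04621e+02  8.00000e+00  1.00000e-03 -3.00000e-03]
[ 5.90702e+02  2.80000e+01  1.00000e-03 -3.00000e-03]
[ 5.819145e+02  2.400000e+01  1.000000e-03 -3.000000e-03]
[ 5.794974e+02  2.600000e+01  1.000000e-03 -3.000000e-03]
[ 5.732901e+02  2.200000e+01  1.000000e-03 -3.000000e-03]
[ 5.266473e+02  5.400000e+01  1.000000e-03 -3.000000e-03]
[ 5.220065e+02  5.600000e+01  1.000000e-03 -3.000000e-03]
[ 5.21645e+02  5.20000e+01  1.00000e-03 -3.00000e-03]
[ 5.201541e+02  5.000000e+01  1.000000e-03 -3.000000e-03]
[ 0.58056074 -0.40201621  0.22219092]
(np.float64(322.8591465835478), np.float64(139.17946466682102))
```

View pics/o2.png

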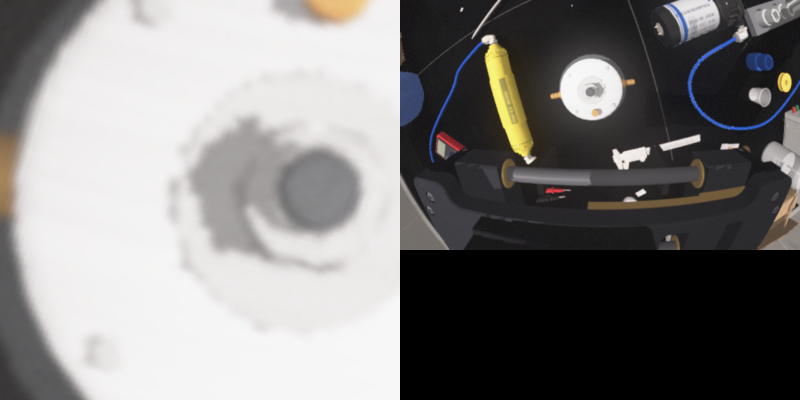

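Call:
jog_arm --pt "-0.7 -1.8 -6" --pt "-0.7 -1.8 -10" --pt "-0.7 -1.8 -10" --pt "-0.7 -1.8 -10" --turn '[0,0,0,0]' --grip '[0,0,0,0]'

```text
time_s: 3.5
position: [0.5748, -0.4222, 0.1246]
tcp_rot: [[-0.951, 0.308, 0.002], [0.308, 0.951, -0.002], [-0.002, -0.001, -1.0]]
force: [0.8, 0.4, 0.2]
opening: 0.998
grasp_force: 0.0
```

```bash
python3 - <<'E'
from h import *
t=load('t0'); print('top stud',px2w(t,450,228.5,.082))
w=load('w2'); print('w2 stud',px2w(w,*w2px(w,(.5349,-.4108,.072),True),.082,True))
c=snap('wrist','w3'); print(read_state()['position'])
o=ortho(c,.535,-.411,.070,.02,600)
g=cv2.cvtColor(o,cv2.COLOR_BGR2GRAY); g=cv2.createCLAHE(6,(3,3)).apply(g)
cv2.imwrite('pics/o3.png',g)
E
```

```text
top stud [ 0.53439098 -0.40049226  0.082     ]
w2 stud [ 0.53400575 -0.40982725  0.082     ]
[ 0.57519969 -0.42279588  0.12537138]
```

View pics/o3.png

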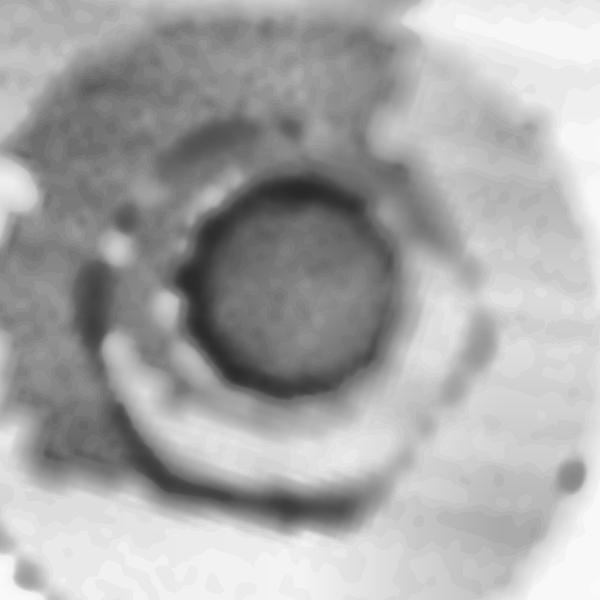

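Call:
jog_arm --pt "-4 1.2 0" --pt "-7.6 2.4 0" --pt "-7.6 2.4 0" --pt "-7.6 2.4 0" --pt "-7.6 2.4 0" --pt "-7.6 2.4 0" --pt "-7.6 2.4 0" --pt "-7.6 2.4 0" --pt "-7.6 2.4 0" --pt "-7.6 2.4 0" --pt "-7.6 2.4 0" --pt "-7.6 2.4 0" --turn '[-180,-180,-180,-180,-180,-180,-180,-180,-180,-180,-180,-180]' --grip '[0,0,0,0,0,0,0,0,0,0,0,0]'

```text
time_s: 5.05
position: [0.4799, -0.3788, 0.0883]
tcp_rot: [[-0.036, -0.993, 0.109], [-0.871, -0.022, -0.49], [0.489, -0.113, -0.865]]
force: [0.2, -0.5, -0.3]
opening: 1.001
grasp_force: 0.0
```

```bash
python3 - <<'E'
from h import *
s=read_state();print(s['position'],s['joint_positions'],s['time_s'])
c=load('w3')
for z in (.056,.066,.070):
    for o in hexfit(c,.5345,-.411,z,.024,.003)[:4]: print(z,np.round(o,4))
# stud circle by Hough in the ortho at z=.082
o=cv2.cvtColor(ortho(c,.534,-.411,.082,.02,400),cv2.COLOR_BGR2GRAY)
h=cv2.HoughCircles(cv2.GaussianBlur(o,(0,0),3),cv2.HOUGH_GRADIENT,1.5,200,param1=60,param2=15,minRadius=65,maxRadius=95)
print(h, [(.534+.02-r[1]*1e-4, -.411+.02-r[0]*1e-4) for r in h[0]])
E
```

```text
[ 0.47987433 -0.37879101  0.08831845] [ -39.9476256    37.7180746   107.51322826  -61.49712878   20.33218153
 -163.51659679] 5.05
0.056 [3.283408e+02 4.800000e+01 0.000000e+00 3.000000e-03]
0.056 [3.265785e+02 5.000000e+01 2.000000e-03 0.000000e+00]
0.056 [3.261288e+02 4.800000e+01 2.000000e-03 1.000000e-03]
0.056 [3.257909e+02 5.000000e+01 0.000000e+00 3.000000e-03]
0.066 [3.553298e+02 5.000000e+01 1.000000e-03 1.000000e-03]
0.066 [3.54529e+02 4.80000e+01 1.00000e-03 1.00000e-03]
0.066 [3.522052e+02 5.200000e+01 1.000000e-03 1.000000e-03]
0.066 [3.460634e+02 4.600000e+01 1.000000e-03 1.000000e-03]
0.07 [3.379044e+02 5.200000e+01 0.000000e+00 1.000000e-03]
0.07 [ 3.372264e+02  5.200000e+01 -2.000000e-03  0.000000e+00]
0.07 [ 3.371368e+02  5.800000e+01 -2.000000e-03  0.000000e+00]
0.07 [3.359238e+02 5.000000e+01 0.000000e+00 1.000000e-03]
[[[191.25 197.25  75.8 ]]] [(np.float32(0.534275), np.float32(-0.41012502))]
```

Call:
jog_arm --pt "0 0 6" --pt "0 0 6" --pt "0 0 6" --pt "0 0 6" --turn '[-100,-100,-100,-100]' --grip '[0,0,0,0]'

```text
time_s: 5.55
position: [0.48, -0.3784, 0.1491]
tcp_rot: [[-0.635, -0.729, -0.255], [-0.595, 0.672, -0.441], [0.493, -0.128, -0.86]]
force: [0.1, -0.8, 0.4]
opening: 0.998
grasp_force: 0.0
```

```bash
python3 - <<'E'
from h import *
s=read_state();print(s['position'],s['joint_positions'],s['time_s'],s['tcp_rot'])
E
```

```text
[ 0.47995926 -0.37843966  0.14906375] [ -34.1043312    37.44842541   90.08295622  -37.57519201   56.45091575
 -147.10609866] 5.55 [[-0.63467035 -0.7294103  -0.25525313]
 [-0.59497857  0.67199955 -0.44092756]
 [ 0.49314709 -0.1279735  -0.86048168]]
```

```bash
cat > kin.py <<'E'
import numpy as np
from scipy.optimize import least_squares
from scipy.spatial.transform import Rotation as Ro
D=np.array([[61.736,30.224,82.088,0,67.689,-10.227],[-39.9476256,37.7180746,107.51322826,-61.49712878,20.33218153,-163.51659679],[-34.1043312,37.44842541,90.08295622,-37.57519201,56.45091575,-147.10609866]])
P=np.array([[.193228,.593798,.2218],[.47987433,-.37879101,.08831845],[.47995926,-.37843966,.14906375]])
Rm=[np.array([[-.95084,.309677,-.00079],[.309678,.95084,-.00145],[.0003,-.001625,-1]]),np.array([[-0.036,-0.993,0.109],[-0.871,-0.022,-0.49],[0.489,-0.113,-0.865]]),np.array([[-0.63467035,-0.7294103,-0.25525313],[-0.59497857,0.67199955,-0.44092756],[0.49314709,-0.1279735,-0.86048168]])]
S=np.array([1,1,1,1,1,1.]); C=np.eye(3)
def fk(q,p,s4=1,s6=1):
    h,a,L1,d,L2,e,L3=p; q=np.radians(q)
    R1=Ro.from_euler('z',q[0]); R2=R1*Ro.from_euler('y',q[1]); R3=R2*Ro.from_euler('y',q[2]); 
    R4=R3*Ro.from_euler('z',s4*q[3]); R5=R4*Ro.from_euler('y',q[4]); R6=R5*Ro.from_euler('z',s6*q[5])*Ro.from_euler('z',CZ)
    x=np.array([0,0,h])+R1.apply([a,d,0])+R2.apply([0,0,L1])+R3.apply([e,0,L2])+R5.apply([0,0,L3])
    return x,R6.as_matrix()
CZ=0.
if __name__=='__main__':
    for s4 in (1,-1):
        for s6 in (1,-1):
            # z offset that matches the start orientation
            CZ=0.; r=fk(D[0],[0]*7,s4,s6)[1].T@Rm[0]; CZ=np.arctan2(r[1,0],r[0,0])
            er=[np.degrees(Ro.from_matrix(fk(q,[0]*7,s4,s6)[1].T@R).magnitude()) for q,R in zip(D,Rm)]
            f=lambda p:np.concatenate([fk(q,p,s4,s6)[0]-x for q,x in zip(D,P)]+[1e-3*(np.array(p)-[.15,0,.4,.1,.4,0,.3])])
            o=least_squares(f,[.15,0,.4,.1,.4,0,.3]); print(s4,s6,np.degrees(CZ),np.round(er,2),np.round(o.x,4),np.round(o.fun[:9]*1e3,2))
E
python3 kin.py; python3 -c "
import rig;print([n for n in dir(rig) if n[0]!='_'])"
```

```text
1 1 90.00285247111914 [0.09 0.02 0.  ] [0.2729 0.0011 0.5878 0.111  0.39   0.114  0.3053] [ 0.08  0.07  0.14  0.09 -0.07  0.09 -0.16  0.15 -0.24]
1 -1 69.54885247111915 [ 0.09 53.41 86.24] [0.2729 0.0011 0.5878 0.111  0.39   0.114  0.3053] [ 0.08  0.07  0.14  0.09 -0.07  0.09 -0.16  0.15 -0.24]
-1 1 90.00285247111914 [9.000e-02 1.230e+02 7.515e+01] [ 0.0915  0.7897 -0.6402  0.1084 -0.0136 -0.4026 -0.2959] [-0.92 -7.17 -9.89 -5.91  5.38 -6.52 13.47 -6.39 16.41]
-1 -1 69.54885247111915 [ 0.09 74.38 72.03] [ 0.0915  0.7897 -0.6402  0.1084 -0.0136 -0.4026 -0.2959] [-0.92 -7.17 -9.89 -5.91  5.38 -6.52 13.47 -6.39 16.41]
['PlanningError', 'capture', 'hand_in', 'read_state']
```

```bash
cat > sim.py <<'E'
import kin; from kin import *
kin.CZ=np.pi/2; PP=[.2729,.0011,.5878,.111,.39,.114,.3053]
LO=np.array([-176.69,-43.24,12.49,-82,0,-163.58])+.06; HI=np.array([176.69,126.21,139.97,262,151.66,163.58])-.06
VM=.7*np.array([159.86,159.86,180,180,180,180])/8
def solve(q,x,R,w,lo=LO,hi=HI):
    def f(v):
        a,b=fk(v,PP); return np.concatenate([(a-x),w*Ro.from_matrix(R@b.T).as_rotvec()])
    return least_squares(f,np.clip(q,lo+1e-6,hi-1e-6),bounds=(lo,hi),x_scale=10.).x
def call(q,rows,w,lim=False):
    x0,R0=fk(q,PP); x,R=x0,R0
    for d,t in rows:
        gx=x0+np.array(d)/100; gR=Ro.from_euler('z',t,degrees=True).as_matrix()@R0
        dx=gx-x; rv=Ro.from_matrix(gR@R.T).as_rotvec()
        if t==-180 : rv=rv if rv[2]>0 or np.linalg.norm(rv)<3.1 else -rv
        n=np.linalg.norm(dx); a=np.degrees(np.linalg.norm(rv)); s=min(1,.0625/max(n,1e-9),10.7/max(a,1e-9))
        tx=x+dx*min(1,.0625/max(n,1e-9)); tR=Ro.from_rotvec(rv*min(1,10.7/max(a,1e-9))).as_matrix()@R
        qn=solve(q,tx,tR,w)
        if lim: qn=q+(qn-q)*min(1,1/np.max(np.abs(qn-q)/VM))
        q=qn; x,R=fk(q,PP)
    return q
if __name__=='__main__':
    up=Ro.from_euler('z',162,degrees=True).as_matrix()@np.diag([1,-1,-1])
    q0=solve(np.array([-30,40,85,0,55,-105.]),np.array([.573,-.423,.123]),up,.3); print(np.round(q0,1))
    rows=[((-4,1.2,0),-180)]+[((-7.6,2.4,0),-180)]*11
    for w in (.05,.1,.2,.3,.5,1):
        for lim in (0,1):
            q=call(q0,rows,w,lim); x,R=fk(q,PP); print(w,lim,np.round(q,1),np.round(x,3),np.round(R[:,2],2))
E
python3 sim.py; echo real -39.9 37.7 107.5 -61.5 20.3 -163.5
```

```text
[ -45.4   43.1   72.9    0.    64.  -117.4]
0.05 0 [ -38.6   36.   103.6  -57.9   25.8 -163.5] [ 0.497 -0.399  0.123] [ 0.09 -0.54 -0.84]
0.05 1 [ -38.6   36.   103.6  -57.9   25.8 -163.5] [ 0.497 -0.399  0.123] [ 0.09 -0.54 -0.84]
0.1 0 [ -38.6   36.   103.7  -58.    25.7 -163.5] [ 0.496 -0.398  0.122] [ 0.09 -0.54 -0.84]
0.1 1 [ -38.6   36.   103.7  -58.    25.7 -163.5] [ 0.496 -0.398  0.122] [ 0.09 -0.54 -0.84]
0.2 0 [ -38.7   36.2  104.1  -58.3   25.2 -163.5] [ 0.495 -0.396  0.118] [ 0.09 -0.54 -0.84]
0.2 1 [ -38.7   36.2  104.1  -58.3   25.2 -163.5] [ 0.495 -0.396  0.118] [ 0.09 -0.54 -0.84]
0.3 0 [ -38.9   36.5  104.7  -58.7   24.4 -163.5] [ 0.492 -0.393  0.113] [ 0.09 -0.53 -0.84]
0.3 1 [ -38.9   36.5  104.7  -58.7   24.4 -163.5] [ 0.492 -0.393  0.113] [ 0.09 -0.53 -0.84]
0.5 0 [ -39.6   37.3  106.5  -60.2   21.9 -163.5] [ 0.483 -0.384  0.096] [ 0.1  -0.5  -0.86]
0.5 1 [ -39.6   37.3  106.5  -60.2   21.9 -163.5] [ 0.483 -0.384  0.096] [ 0.1  -0.5  -0.86]
1 0 [ -42.7   44.1  116.3  -67.8   10.2 -163.5] [ 0.42  -0.305 -0.   ] [ 0.09 -0.3  -0.95]
1 1 [ -42.7   44.1  116.3  -67.8   10.2 -163.5] [ 0.42  -0.305 -0.   ] [ 0.09 -0.3  -0.95]
real -39.9 37.7 107.5 -61.5 20.3 -163.5
```

```bash
cat > plan.py <<'E'
from sim import *; from scipy.optimize import minimize
from multiprocessing import Pool
W=.55
q0=np.array([-34.1043312,37.44842541,90.08295622,-37.57519201,56.45091575,-147.10609866])
def run(p):
    t,dx,dy,dz,n=p; n=int(n); k=12
    q=call(q0,[((0,0,15),t)]*k,W)
    q=call(q,[((dx,dy,dz),0)]*n,W)
    x,R=fk(q,PP); return np.degrees(np.arccos(-R[2,2])),x,q
def job(s):
    g=np.random.default_rng(s); best=None
    for _ in range(25):
        p=(g.uniform(-120,10),g.uniform(-10,25),g.uniform(-10,10),g.uniform(20,75),g.integers(6,13))
        try: r=run(p)
        except Exception: continue
        if r[1][2]<.2: continue
        if best is None or r[0]<best[0][0]: best=(r,p)
    return best
if __name__=='__main__':
    with Pool() as P: B=sorted(P.map(job,range(16)),key=lambda b:b[0][0])
    for b in B[:5]: print(round(b[0][0],2),np.round(b[0][1],3),np.round(b[0][2],1),np.round(b[1],1))
E
nproc; time OMP_NUM_THREADS=1 python3 plan.py
```

```text
4
27.26 [ 0.462 -0.334  0.625] [-46.8  32.1  23.5  -1.1 151.6 -77.7] [-105.2    3.7    0.3   43.7   10. ]
27.27 [ 0.477 -0.327  0.62 ] [-45.   33.1  22.6  -2.1 151.6 -79.3] [-1.027e+02  7.400e+00 -1.000e-01  4.750e+01  1.000e+01]
27.28 [ 0.363 -0.346  0.663] [-56.   24.3  31.3  -1.4 151.6 -78.1] [-114.3   -8.8    0.3   45.6   10. ]
27.3 [ 0.525 -0.341  0.584] [-42.9  39.   16.7  -1.4 151.6 -78.3] [-101.    15.2   -3.1   45.1   10. ]
27.32 [ 0.51  -0.328  0.6  ] [-43.1  36.4  19.3  -0.7 151.6 -77.1] [-101.9   21.7   -5.5   66.9   10. ]
real	0m35.126s
user	2m13.759s
sys	0m0.344s
```

```bash
cat > plan2.py <<'E'
from sim import *
from multiprocessing import Pool
W=.55
q0=np.array([-34.1043312,37.44842541,90.08295622,-37.57519201,56.45091575,-147.10609866])
def run(p):
    a1,px,py,pz,t,dx,dy,dz,n=p
    q=q0
    for k in range(3):
        q=call(q,[((px/3,py/3,pz/3),a1/3)]*9,W)
    qa=q
    q=call(q,[((dx,dy,dz),t)]*int(n),W)
    x,R=fk(q,PP); return np.degrees(np.arccos(-R[2,2])),x,q,qa
def job(s):
    g=np.random.default_rng(s); best=None
    for _ in range(25):
        p=(g.uniform(-285,-200),g.uniform(-5,15),g.uniform(-5,40),g.uniform(5,35),g.uniform(-170,-20),g.uniform(-15,15),g.uniform(-15,15),g.uniform(-10,20),g.integers(3,13))
        try: r=run(p)
        except Exception: continue
        if r[1][2]<.17: continue
        if best is None or r[0]<best[0][0]: best=(r,p)
    return best
if __name__=='__main__':
    with Pool() as P: B=sorted([b for b in P.map(job,range(16)) if b],key=lambda b:b[0][0])
    for b in B[:6]: print(round(b[0][0],2),np.round(b[0][1],3),np.round(b[0][2],1),np.round(b[0][3],1),np.round(b[1],1))
E
time OMP_NUM_THREADS=1 python3 plan2.py
```

```text
3.3 [ 0.443 -0.061  0.335] [-23.2   6.9  99.    1.6  71.2 163.5] [  1.2  12.4  92.2 -26.1  55.9 161.4] [-284.5   10.5   39.    22.7 -122.    -9.4    5.2   -4.1    8. ]
3.59 [ 0.613 -0.122  0.269] [-23.2  27.6  78.8   3.7  74.2 163.5] [-11.6  17.9  98.3 -21.9  38.  145.5] [-278.3   13.6   29.3   14.6 -141.6    2.9    2.8   -2.    10. ]
4.33 [ 0.384 -0.119  0.344] [-35.2   1.5 103.6   2.5  71.3 163.5] [ -6.3  -5.9 110.  -11.7  46.9 127.2] [-263.1   -3.5   39.5   24.  -152.3    0.8   -3.1   -4.2   11. ]
4.85 [ 0.403 -0.149  0.319] [-36.7   5.4 103.6   2.2  66.6 163.5] [-13.7  -0.2 107.5 -16.9  45.6 137.5] [-277.7   -0.3   31.1   22.5 -155.9   -2.    -0.6   -5.2    9. ]
6.89 [ 0.59  -0.254  0.317] [-30.1  26.3  73.7  -6.7  77.8 163.5] [-41.8  19.3 105.3   4.9  24.9  96.6] [-277.7    5.4    6.5   10.1 -105.     9.1   13.3    5.3   10. ]
7.27 [ 0.521 -0.003  0.301] [-10.5  14.7  94.9  -3.9  64.1 163.5] [ -3.8   8.3 113.2 -30.7  37.5 163.5] [-2.816e+02  2.000e-01  3.630e+01  1.410e+01 -1.525e+02  5.000e+00
  8.200e+00  3.000e-01  5.000e+00]
real	0m58.363s
user	3m40.500s
sys	0m0.262s
```

Call:
jog_arm --pt "3.5 13 7.5" --pt "3.5 13 7.5" --pt "3.5 13 7.5" --pt "3.5 13 7.5" --pt "3.5 13 7.5" --pt "3.5 13 7.5" --pt "3.5 13 7.5" --pt "3.5 13 7.5" --pt "3.5 13 7.5" --turn '[-95,-95,-95,-95,-95,-95,-95,-95,-95]' --grip '[0,0,0,0,0,0,0,0,0]'

```text
time_s: 6.68
position: [0.5142, -0.249, 0.2229]
tcp_rot: [[-0.542, 0.734, -0.41], [0.683, 0.668, 0.294], [0.49, -0.12, -0.864]]
force: [-0.3, -0.0, -0.2]
opening: 0.999
grasp_force: 0.0
```

Call:
jog_arm --pt "3.5 13 7.5" --pt "3.5 13 7.5" --pt "3.5 13 7.5" --pt "3.5 13 7.5" --pt "3.5 13 7.5" --pt "3.5 13 7.5" --pt "3.5 13 7.5" --pt "3.5 13 7.5" --pt "3.5 13 7.5" --turn '[-95,-95,-95,-95,-95,-95,-95,-95,-95]' --grip '[0,0,0,0,0,0,0,0,0]'

```text
time_s: 7.8
position: [0.5483, -0.1186, 0.2982]
tcp_rot: [[0.724, 0.603, 0.336], [0.48, -0.789, 0.383], [0.496, -0.116, -0.861]]
force: [0.3, 1.0, -0.1]
opening: 0.999
grasp_force: 0.0
```

Call:
jog_arm --pt "3.5 13 7.5" --pt "3.5 13 7.5" --pt "3.5 13 7.5" --pt "3.5 13 7.5" --pt "3.5 13 7.5" --pt "3.5 13 7.5" --pt "3.5 13 7.5" --pt "3.5 13 7.5" --pt "3.5 13 7.5" --turn '[-95,-95,-95,-95,-95,-95,-95,-95,-95]' --grip '[0,0,0,0,0,0,0,0,0]'

```text
time_s: 8.93
position: [0.5826, 0.0123, 0.3735]
tcp_rot: [[0.592, -0.681, 0.431], [-0.64, -0.722, -0.263], [0.49, -0.12, -0.863]]
force: [0.0, -0.3, -0.6]
opening: 1.0
grasp_force: 0.0
```

```bash
cat > plan3.py <<'E'
from sim import *
from rig import read_state
from multiprocessing import Pool
import sys
W=.55
def tilt(R): return np.degrees(np.arccos(min(1,-R[2,2])))
def run(p,q0):
    t,dx,dy,dz,n=p; q=call(q0,[((dx,dy,dz),t)]*int(n),W); x,R=fk(q,PP); return tilt(R),x,q
def job(a):
    s,q0,c=a; g=np.random.default_rng(s); best=None
    for i in range(60):
        if best is None or i<30: p=(round(g.uniform(-170,-20)),*np.round(g.uniform(-12,12,3),1),g.integers(3,13))
        else:
            b=best[1]; p=(round(b[0]+g.normal(0,10)),*np.round(np.array(b[1:4])+g.normal(0,1.5,3),1),int(np.clip(b[4]+g.integers(-1,2),2,12)))
        p=(max(-170,min(-5,p[0])),)+p[1:]
        try: r=run(p,q0)
        except Exception: continue
        if r[1][2]<.2: continue
        if best is None or r[0]<best[0][0]: best=(r,p)
    return best
if __name__=='__main__':
    s=read_state(); q0=np.array(s['joint_positions']); x,R=fk(q0,PP); print(np.round(q0,2),x-s['position'],tilt(R),tilt(np.array(s['tcp_rot'])),s['time_s'])
    with Pool() as P: B=sorted([b for b in P.map(job,[(i,q0,0) for i in range(12)]) if b],key=lambda b:b[0][0])
    for b in B[:6]: print(round(b[0][0],2),np.round(b[0][1],3),np.round(b[0][2],1),np.round(b[1],1))
E
OMP_NUM_THREADS=1 python3 plan3.py
```

```text
[ -2.34   9.89  95.88 -19.03  48.79 142.2 ] [-6.12556528e-04  6.47735436e-05 -7.99159712e-04] 30.303997055841904 30.303997055841915 8.925
0.07 [ 0.423 -0.175  0.389] [-3.660e+01  6.900e+00  9.030e+01  1.000e-01  8.280e+01  1.635e+02] [-165.    -8.5   -8.     1.3   11. ]
0.11 [ 0.522 -0.063  0.354] [-1.900e+01  1.470e+01  8.570e+01 -1.000e-01  7.960e+01  1.635e+02] [-160.    -3.1    1.6   -2.1    9. ]
0.14 [ 0.566 -0.018  0.329] [-1.300e+01  1.950e+01  8.240e+01 -1.000e-01  7.810e+01  1.635e+02] [-134.     0.3    5.9   -4.5    9. ]
0.24 [0.625 0.031 0.272] [ -7.3  27.4  78.5  -0.2  74.  163.5] [-102.     5.3   16.8  -11.    10. ]
0.26 [ 0.374 -0.034  0.408] [-2.240e+01 -2.200e+00  9.710e+01 -1.000e-01  8.480e+01  1.635e+02] [-167.   -15.3   14.2    2.3    9. ]
0.31 [ 0.663 -0.136  0.244] [-2.110e+01  3.310e+01  7.280e+01  1.000e-01  7.380e+01  1.635e+02] [-111.    10.7   -8.   -12.9   12. ]
```

Call:
jog_arm --pt "-3.1 1.6 -2.1" --pt "-3.1 1.6 -2.1" --pt "-3.1 1.6 -2.1" --pt "-3.1 1.6 -2.1" --pt "-3.1 1.6 -2.1" --pt "-3.1 1.6 -2.1" --pt "-3.1 1.6 -2.1" --pt "-3.1 1.6 -2.1" --pt "-3.1 1.6 -2.1" --turn '[-160,-160,-160,-160,-160,-160,-160,-160,-160]' --grip '[0,0,0,0,0,0,0,0,0]'

```text
time_s: 10.05
position: [0.5112, -0.0996, 0.3661]
tcp_rot: [[-0.075, -0.997, -0.015], [-0.996, 0.076, -0.056], [0.057, 0.01, -0.998]]
force: [0.6, -0.8, 0.5]
opening: 1.002
grasp_force: 0.0
```

```bash
OMP_NUM_THREADS=1 python3 plan3.py
```

```text
[-21.35  13.9   85.1   -3.35  80.63 163.53] [-0.00056713  0.00023176 -0.00096783] 3.33188083685728 3.33188083685728 10.05
0.1 [ 0.369 -0.219  0.477] [-4.570e+01  1.400e+00  8.340e+01  1.000e-01  9.510e+01  1.635e+02] [-42.  -11.1  -9.   11.2   3. ]
0.14 [ 0.497 -0.315  0.45 ] [-43.2  17.6  67.1  -0.   95.2 163.5] [-30.    7.6 -11.9   8.6   8. ]
0.15 [ 0.504 -0.263  0.451] [-38.8  15.6  69.9  -0.   94.3 163.5] [-25.    7.7  -5.8   8.6   8. ]
0.16 [ 0.548 -0.176  0.442] [-28.9  16.5  69.9  -0.   93.5 163.5] [-15.    9.3   2.    8.    4. ]
0.16 [ 0.577 -0.204  0.417] [-29.9  20.6  67.5  -0.   91.8 163.5] [-16.    9.7  -5.2   5.2  10. ]
0.17 [ 0.421 -0.177  0.417] [-36.9   5.6  87.6  -0.   86.7 163.5] [-31.   -6.5  -4.4   5.2   2. ]
```

Call:
jog_arm --pt "7.7 -5.8 8.6" --pt "7.7 -5.8 8.6" --pt "7.7 -5.8 8.6" --pt "7.7 -5.8 8.6" --pt "7.7 -5.8 8.6" --pt "7.7 -5.8 8.6" --pt "7.7 -5.8 8.6" --pt "7.7 -5.8 8.6" --turn '[-25,-25,-25,-25,-25,-25,-25,-25]' --grip '[0,0,0,0,0,0,0,0]'

```text
time_s: 11.05
position: [0.4935, -0.2728, 0.4516]
tcp_rot: [[-0.397, -0.918, -0.011], [-0.918, 0.397, -0.009], [0.013, 0.007, -1.0]]
force: [-0.3, 0.2, 0.5]
opening: 0.999
grasp_force: 0.0
```

```bash
OMP_NUM_THREADS=1 python3 plan3.py
```

```text
[-39.83  15.32  70.37  -0.83  94.47 163.52] [-0.00050159  0.00042141 -0.00135914] 0.8397474889561366 0.8397474889565706 11.05
0.16 [ 0.366 -0.352  0.456] [-56.5   9.7  76.9  -0.   93.6 163.5] [-18.  -11.4  -7.1   0.6   2. ]
0.16 [ 0.473 -0.299  0.343] [-43.7  18.3  82.    0.   79.8 163.5] [ -5.   -1.2  -1.8 -10.7   8. ]
0.16 [ 0.491 -0.319  0.46 ] [-43.9  17.2  66.2   0.   96.7 163.5] [-6.   1.1 -3.3  1.   5. ]
0.17 [ 0.356 -0.33   0.349] [-5.600e+01  1.130e+01  9.100e+01 -1.000e-01  7.780e+01  1.635e+02] [-17.  -12.9  -5.2 -10.1  12. ]
0.17 [ 0.355 -0.347  0.562] [-57.3   7.6  64.5  -0.  108.1 163.5] [-20.  -11.4  -5.9  11.2   7. ]
0.18 [ 0.4   -0.305  0.473] [-5.020e+01  8.900e+00  7.550e+01  1.000e-01  9.580e+01  1.635e+02] [-12.   -7.9  -2.1   2.3   9. ]
```

Call:
jog_arm --pt "0.4 -12.6 -20" --pt "0.4 -12.6 -20" --pt "0.4 -12.6 -20" --pt "0.4 -12.6 -20" --pt "0.4 -12.6 -32.6" --pt "0.4 -12.6 -32.6" --pt "0.4 -12.6 -32.6" --pt "0.4 -12.6 -32.6" --pt "0.4 -12.6 -32.6" --pt "0.4 -12.6 -32.6" --pt "0.4 -12.6 -32.6" --turn '[95,95,95,95,95,95,95,95,95,95,95]' --grip '[0,0,0,0,0,0,0,0,0,0,0]'

```text
time_s: 12.42
position: [0.4977, -0.3991, 0.1254]
tcp_rot: [[0.948, -0.318, 0.01], [-0.318, -0.948, -0.011], [0.013, 0.007, -1.0]]
force: [-0.1, -0.3, 0.2]
opening: 1.0
grasp_force: 0.0
```

```bash
python3 - <<'E'
from h import *
s=read_state();print(s['position'],s['joint_positions'],s['time_s'],s['tcp_rot'])
c=snap('wrist','w4')
for fn,c in (('w3',load('w3')),('w4',c)):
    o=cv2.cvtColor(ortho(c,.534,-.409,.082,.02,400),cv2.COLOR_BGR2GRAY)
    h=cv2.HoughCircles(cv2.GaussianBlur(o,(0,0),3),cv2.HOUGH_GRADIENT,1.5,200,param1=60,param2=15,minRadius=65,maxRadius=95)
    print(fn,[(.534+.02-r[1]*1e-4, -.409+.02-r[0]*1e-4,r[2]) for r in h[0]])
for z in (.056,.066,.070):
    for o in hexfit(c,.5345,-.409,z,.024,.004)[:4]: print(z,np.round(o,4))
o=[]
for fn in ('w3','w4'):
    g=cv2.cvtColor(ortho(load(fn),.5345,-.409,.066,.022,400),cv2.COLOR_BGR2GRAY); o.append(cv2.createCLAHE(5,(3,3)).apply(g))
cv2.imwrite('pics/o4.png',np.hstack(o))
E
```

```text
[ 0.49766093 -0.39908362  0.1253791 ] [-4.87705542e+01  3.75181279e+01  8.56421273e+01  5.71435566e-02
  5.59881778e+01  5.97548327e+01] 12.425 [[ 0.94793846 -0.31828315  0.01041716]
 [-0.31817741 -0.94797156 -0.01063273]
 [ 0.01325939  0.00676467 -0.99988921]]
w3 [(np.float32(0.534275), np.float32(-0.410075), np.float32(75.95))]
w4 [(np.float32(0.53382504), np.float32(-0.410375), np.float32(73.85))]
0.056 [ 4.761061e+02  5.000000e+01 -3.000000e-03 -2.000000e-03]
0.056 [ 4.730192e+02  4.800000e+01 -3.000000e-03 -2.000000e-03]
0.056 [ 4.725339e+02  5.200000e+01 -3.000000e-03 -2.000000e-03]
0.056 [ 4.681822e+02  5.400000e+01 -1.000000e-03 -2.000000e-03]
0.066 [ 4.65039e+02  5.60000e+01 -2.00000e-03 -1.00000e-03]
0.066 [ 4.56865e+02  5.40000e+01 -2.00000e-03 -1.00000e-03]
0.066 [ 4.550065e+02  5.200000e+01 -2.000000e-03 -1.000000e-03]
0.066 [ 4.503349e+02  5.200000e+01  1.000000e-03 -2.000000e-03]
0.07 [ 4.513418e+02  5.000000e+01  1.000000e-03 -2.000000e-03]
0.07 [ 4.487813e+02  5.200000e+01  1.000000e-03 -2.000000e-03]
0.07 [ 4.430427e+02  5.400000e+01  1.000000e-03 -2.000000e-03]
0.07 [ 4.398436e+02  5.400000e+01 -1.000000e-03 -1.000000e-03]
```

View pics/o4.png

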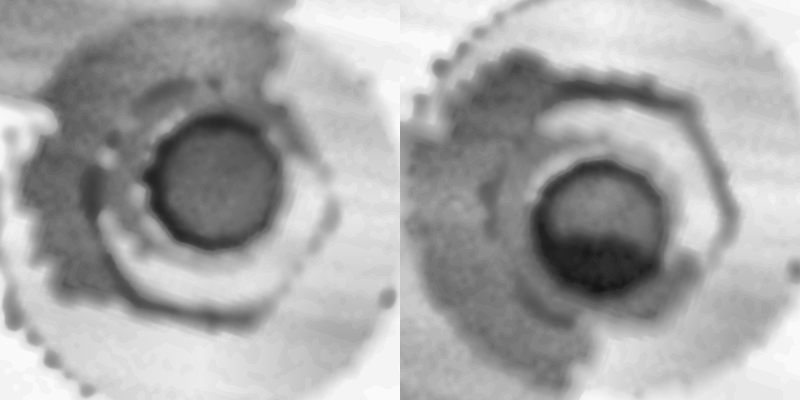

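Call:
jog_arm --pt "0 0 6" --pt "0 4 11.5" --pt "-2.6 43.5 11.5" --pt "-2.6 43.5 11.5" --pt "-2.6 43.5 11.5" --pt "-2.6 43.5 11.5" --pt "-2.6 43.5 11.5" --pt "-2.6 43.5 11.5" --pt "-2.6 43.5 11.5" --pt "-2.6 43.5 5" --pt "-2.6 43.5 0" --pt "-2.6 43.5 0" --turn '[100,100,100,100,100,100,100,100,100,100,100,100]' --grip '[0,0,0,0,0,0,0,0,0,0,0,0]'

```text
time_s: 13.98
position: [0.4683, 0.0364, 0.1226]
tcp_rot: [[0.148, 0.989, -0.001], [0.989, -0.148, 0.014], [0.013, -0.003, -1.0]]
force: [0.2, 0.1, 0.2]
opening: 1.0
grasp_force: 0.0
```

```bash
python3 - <<'E'
from h import *
s=read_state();print(s['position'],s['joint_positions'],s['time_s'],s['tcp_rot'])
c=snap('wrist','w5')
for o in hexfit(c,.4715,.0365,.07,.032,.004)[:5]: print(np.round(o,4))
E
```

```text
[0.46832414 0.03637041 0.12260622] [ -9.7401018   27.92942319 109.50614377   1.12683311  42.73990427
  -2.06656885] 13.975 [[ 1.47853743e-01  9.89009013e-01 -6.65171658e-04]
 [ 9.88918353e-01 -1.47831006e-01  1.36559126e-02]
 [ 1.34074877e-02 -2.67687826e-03 -9.99906532e-01]]
[5.558107e+02 5.600000e+01 0.000000e+00 1.000000e-03]
[5.476293e+02 5.200000e+01 0.000000e+00 1.000000e-03]
[5.466456e+02 5.800000e+01 0.000000e+00 1.000000e-03]
[5.455213e+02 5.400000e+01 0.000000e+00 1.000000e-03]
[ 5.430443e+02  5.600000e+01 -1.000000e-03  1.000000e-03]
```

Call:
jog_arm --pt "0 0.1 -4" --pt "0 0.1 -7.9" --pt "0 0.1 -7.9" --pt "0 0.1 -7.9" --pt "0 0.1 -7.9" --pt "0 0.1 -7.9" --pt "0 0.1 -7.9" --pt "0 0.1 -7.9" --pt "0 0.1 -7.9" --turn '[2,2,2,2,2,2,2,2,2]' --grip '[0,0,0,1,1,1,1,1,1]'

```text
time_s: 15.15
position: [0.4713, 0.0367, 0.0464]
tcp_rot: [[0.112, 0.994, 0.008], [0.994, -0.113, 0.012], [0.013, 0.007, -1.0]]
force: [-1.0, 0.2, -0.4]
opening: 0.403
grasp_force: 0.0
```

Call:
jog_arm --pt "0 0 0" --pt "0 0 0" --pt "0 0 2" --pt "0 0 6" --pt "0 0 12" --pt "0 0 18" --turn '[0,0,0,0,0,0]' --grip '[1,1,1,1,1,1]'

```text
time_s: 15.9
position: [0.4704, 0.0369, 0.2274]
tcp_rot: [[0.113, 0.994, 0.006], [0.994, -0.113, 0.013], [0.013, 0.005, -1.0]]
force: [1.1, 0.3, -2.4]
opening: 0.37
grasp_force: 29.7
```

Call:
jog_arm --pt "0 0 1" --pt "6.2 -44.7 1" --pt "6.2 -44.7 1" --pt "6.2 -44.7 1" --pt "6.2 -44.7 1" --pt "6.2 -44.7 1" --pt "6.2 -44.7 1" --pt "6.2 -44.7 1" --pt "6.2 -44.7 1" --pt "6.2 -44.7 -4" --pt "6.2 -44.7 -7.6" --pt "6.2 -44.7 -7.6" --turn '[0,0,0,0,0,0,0,0,0,0,0,0]' --grip '[1,1,1,1,1,1,1,1,1,1,1,1]'

```text
time_s: 17.4
position: [0.5303, -0.4063, 0.1448]
tcp_rot: [[0.112, 0.994, -0.001], [0.993, -0.112, 0.022], [0.022, -0.003, -1.0]]
force: [0.6, -0.5, -1.8]
opening: 0.368
grasp_force: 29.7
```

```bash
python3 - <<'E'
from h import *
s=read_state();print(s['position'],s['time_s'],s['tcp_rot'],s['force'])
c=snap('wrist','w6')
p=np.array(s['position']);R=np.array(s['tcp_rot'])
im=c['color'].copy()
for z in (.038,.004):
    for k in range(72):
        a=k*np.pi/36; q=p+R@np.array([.021*np.cos(a),.021*np.sin(a),z]); u,v=w2px(c,q,True); cv2.circle(im,(int(u),int(v)),0,(0,0,255),-1)
for n,q in (('stud',(.534,-.4102,.082)),): print(n,w2px(c,q,True))
cv2.imwrite('pics/m6.png',cv2.resize(im[80:330,200:460],None,fx=2.3,fy=2.3,interpolation=cv2.INTER_CUBIC))
E
```

```text
[ 0.53028479 -0.4062898   0.14477523] 17.4 [[ 1.12171653e-01  9.93688598e-01 -7.00985026e-04]
 [ 9.93442903e-01 -1.12128168e-01  2.23265072e-02]
 [ 2.21069955e-02 -3.20078982e-03 -9.99750487e-01]] [ 0.55179829 -0.54271728 -1.82480236]
stud (np.float64(328.9964954364799), np.float64(218.03797840600262))
```

View pics/m6.png

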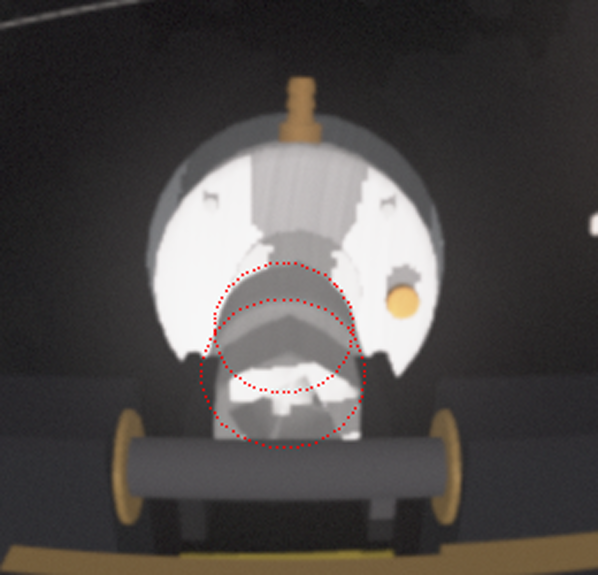

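Call:
jog_arm --pt "0 0 0" --pt "0 0 0" --pt "0 0 -2" --pt "0 0 -3.2" --pt "0 0 -3.8" --pt "0 0 -4.2" --pt "0 0 -4.5" --pt "0 0 -4.5" --turn '[0,0,0,0,0,0,0,0]' --grip '[1,1,1,1,1,1,1,1]'

```text
time_s: 18.45
position: [0.5334, -0.4103, 0.1054]
tcp_rot: [[0.112, 0.994, 0.008], [0.994, -0.113, 0.012], [0.013, 0.007, -1.0]]
force: [0.6, 1.0, -2.9]
opening: 0.366
grasp_force: 29.7
```

```bash
python3 -c "
from h import *
s=read_state();print(s['position'],s['time_s'],s['tcp_rot'],s['force'],s['moment'])"
```

```text
[ 0.53339894 -0.41030444  0.10543   ] 18.45 [[ 0.11241418  0.99362716  0.00825326]
 [ 0.99357327 -0.11251097  0.01238717]
 [ 0.01323681  0.00680773 -0.99988921]] [ 0.64631817  0.98534052 -2.91047372] [-0.08817415  0.04251313 -0.01647348]
```

Call:
jog_arm --pt "0 0 -0.3" --pt "0 0 -0.6" --pt "0 0 -0.9" --pt "0 0 -1.1" --pt "0 0 -1.1" --turn '[0,0,0,0,0]' --grip '[1,1,1,1,1]'

```text
time_s: 19.08
position: [0.5334, -0.4103, 0.0944]
tcp_rot: [[0.112, 0.994, 0.008], [0.994, -0.113, 0.012], [0.013, 0.007, -1.0]]
force: [-0.1, -0.5, -1.8]
opening: 0.367
grasp_force: 29.7
```

Call:
jog_arm --pt "0 0 -0.1" --pt "0 0 -0.1" --pt "0 0 -0.1" --pt "0 0 -0.1" --pt "0 0 -0.1" --turn '[-6,-12,-18,-24,-28]' --grip '[1,1,1,1,1]'

```text
time_s: 19.7
position: [0.5325, -0.4101, 0.0944]
tcp_rot: [[0.566, 0.825, 0.011], [0.825, -0.566, 0.007], [0.012, 0.005, -1.0]]
force: [-3.1, 0.5, 3.6]
opening: 0.365
grasp_force: 29.4
```

```bash
python3 -c "
from h import *
s=read_state();print(s['position'],s['time_s'],s['tcp_rot'],s['force'],s['moment'])"
```

```text
[ 0.53251533 -0.41010824  0.09440999] 19.7 [[ 0.56557391  0.82462467  0.01096847]
 [ 0.82461174 -0.56565693  0.00690765]
 [ 0.01190061  0.00513794 -0.99991598]] [-3.13274012  0.45607626  3.62279164] [0.0996629  0.68298933 0.48405109]
```

Call:
jog_arm --pt "0 0 0" --pt "0 0 0" --pt "0 0 0" --pt "0 0 0" --pt "0 0 0" --turn '[-7,-14,-21,-27,-27]' --grip '[1,1,1,1,1]'

```text
time_s: 20.32
position: [0.5317, -0.4095, 0.0944]
tcp_rot: [[0.878, 0.479, 0.011], [0.479, -0.878, 0.002], [0.011, 0.004, -1.0]]
force: [-4.3, 1.4, 5.8]
opening: 0.366
grasp_force: 29.8
```

```bash
python3 -c "
from h import *
s=read_state();print(s['position'],s['time_s'],s['tcp_rot'],s['force'],s['moment'],s['opening'],s['grasp_force'])
c=snap('wrist','w7'); t=snap('top','t7'); a=c['color'][80:330,200:460]; b=t['color'][215:275,210:310]
cv2.imwrite('pics/m7.png',np.hstack([cv2.resize(a,(416,400)),cv2.copyMakeBorder(cv2.resize(b,(380,228)),0,172,0,0,0)]))"
```

```text
[ 0.53173352 -0.40954546  0.09438774] 20.325 [[ 0.87750308  0.47944092  0.01116911]
 [ 0.47945319 -0.87756576  0.00172632]
 [ 0.0106293   0.00384022 -0.99993613]] [-4.26677407  1.38371272  5.77061971] [0.25946845 1.03387812 0.0984748 ] 0.3662439999779586 29.767211049638718
```

View pics/m7.png

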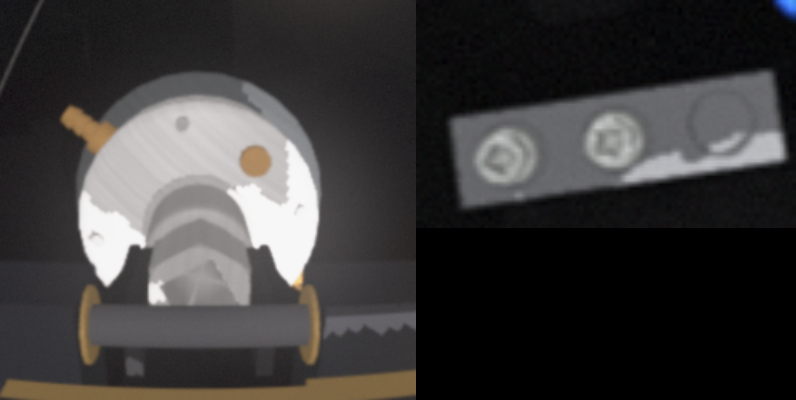

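Call:
jog_arm --pt "0 0 0" --turn '[-5]' --grip '[1]'

```text
time_s: 20.55
position: [0.5316, -0.4094, 0.0944]
tcp_rot: [[0.916, 0.4, 0.011], [0.4, -0.916, 0.001], [0.01, 0.004, -1.0]]
force: [-5.8, 3.0, 7.0]
opening: 0.368
grasp_force: 29.7
```

```bash
python3 -c "
from h import *
s=read_state();print(s['position'],s['time_s'],s['tcp_rot'][0],s['qvel'],s['force'],s['moment'])"
```

```text
[ 0.53161103 -0.40938537  0.09439737] 20.55 [0.91629551 0.40035755 0.01078735] [ 0.27746623 -0.10774722  0.37981978 -0.50088447 -0.3965942  40.95563125] [-5.75493153  3.03901544  7.04609383] [0.41665575 1.04316635 0.48963351]
```

The picture shows socket B at (505,155) and the middle one at (612,138), both standing in their pockets. The third pocket, at (722,122), is empty. The held socket sits on the washer.

Call:
jog_arm --pt "0 0 0" --pt "0 0 0" --turn '[0,0]' --grip '[1,1]'

```text
time_s: 20.8
position: [0.5316, -0.4094, 0.0944]
tcp_rot: [[0.916, 0.402, 0.011], [0.402, -0.916, 0.001], [0.01, 0.004, -1.0]]
force: [-5.2, 1.7, 6.3]
opening: 0.363
grasp_force: 29.8
```

```bash
python3 -c "
from rig import *
s=read_state();print(s['position'],s['tcp_rot'][0],s['moment'],s['grasp_force'])
print(hand_in())"
```

```text
[ 0.53162763 -0.40937545  0.09439299] [0.91574832 0.40160283 0.01096287] [0.37224931 1.09086778 0.26359237] 29.753206829664123
the job is handed in; nothing more can be done
None
```

I handed the job in at about 21 s, but the judge returned no verdict: the first socket I tried (from the +y-end pocket) went fully home, and by estimate from 60° of hand turn less play it turned the nut 43–52° clockwise (resistance about 0.48 N m); it is still gripped upright on the nut, and the other two sockets stand untouched in the tray.

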